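# Heft the sugar tins and hold up the fullest

### The job

Heft the three closed sugar tins one at a time, from the robot's left to its right, lifting each clear of the bamboo board and setting it gently back upright where it stood before taking the next. Finish holding the heaviest one up, upright and still, a good hand's breadth (at least 12 cm) above the board, with the other two standing in their places; if the last tin proves the heaviest you may simply keep hold of it. Do not put it down or let go at the end, and leave the teacup and the clear cups alone.

Things in the scene. Friction and masses are not known exactly. Their poses are not given: they have to be found in the camera images.
- tin_left: the leftmost of three identical closed square sugar tins, seen from the robot (left is +y): aluminium, 64 x 64 mm, sides flat up to 100 mm, 54 mm square lid plug to 110 mm. Origin: centre of the underside; z up, x and y square to the sides. Holds loose hard sugar discs; 0.16 to 0.48 kg in all. One tin, changing from run to run, outweighs each other one by 0.12 kg or more; it does not show
- tin_middle: the middle of three identical closed square sugar tins, seen from the robot (left is +y): aluminium, 64 x 64 mm, sides flat up to 100 mm, 54 mm square lid plug to 110 mm. Origin: centre of the underside; z up, x and y square to the sides. Holds loose hard sugar discs; 0.16 to 0.48 kg in all. One tin, changing from run to run, outweighs each other one by 0.12 kg or more; it does not show
- tin_right: the rightmost of three identical closed square sugar tins, seen from the robot (left is +y): aluminium, 64 x 64 mm, sides flat up to 100 mm, 54 mm square lid plug to 110 mm. Origin: centre of the underside; z up, x and y square to the sides. Holds loose hard sugar discs; 0.16 to 0.48 kg in all. One tin, changing from run to run, outweighs each other one by 0.12 kg or more; it does not show
- board: fixed bamboo board 180 x 500 x 12 mm lying on the counter, its long side roughly across in front of the robot; the tins stand in a row on its top, about 165 mm apart. Origin at the centre of its underside, y along its length; its top is 12 mm above the counter
- teacup: white ceramic teacup, 76 mm across, 55 mm tall, standing on a 6 mm round coaster to the robot's right; leave alone. Origin at the centre of its underside
- cup0: clear acrylic cup, 68 mm across the rim, 90 mm tall, one of a row of three beyond the board's left end; leave alone. Origin at the centre of its underside
- cup1: clear acrylic cup, 68 mm across the rim, 90 mm tall, one of a row of three beyond the board's left end; leave alone. Origin at the centre of its underside
- cup2: clear acrylic cup, 68 mm across the rim, 90 mm tall, one of a row of three beyond the board's left end; leave alone. Origin at the centre of its underside

How it is judged:
On the way, in this order (a step that is already met when the one before it is completed fails the run):
1. the left tin is lifted clear of the board (15 mm or more) in the fingers while the other two stand in their places (height (world z) of tin_left above 0.027 m and contact force between tin_left and the fingers above 1 N and contact force between tin_left and board below 0.1 N and contact force between each of tin_middle, tin_right and board above 0.8 N and angle between each of tin_middle, tin_right's own z axis and vertical below 0.12 rad and distance of each of tin_middle, tin_right from where it was at the start of the episode below 0.04 m), for 0.2 s.
2. the middle tin is lifted clear of the board (15 mm or more) in the fingers while the other two stand in their places (height (world z) of tin_middle above 0.027 m and contact force between tin_middle and the fingers above 1 N and contact force between tin_middle and board below 0.1 N and contact force between each of tin_left, tin_right and board above 0.8 N and angle between each of tin_left, tin_right's own z axis and vertical below 0.12 rad and distance of each of tin_left, tin_right from where it was at the start of the episode below 0.04 m), for 0.2 s.
3. the right tin is lifted clear of the board (15 mm or more) in the fingers while the other two stand in their places (height (world z) of tin_right above 0.027 m and contact force between tin_right and the fingers above 1 N and contact force between tin_right and board below 0.1 N and contact force between each of tin_left, tin_middle and board above 0.8 N and angle between each of tin_left, tin_middle's own z axis and vertical below 0.12 rad and distance of each of tin_left, tin_middle from where it was at the start of the episode below 0.04 m), for 0.2 s.
At the end, for the whole second after the job is handed in: The heaviest tin is held in the fingers, upright within 15 degrees, still (under 30 mm/s), its underside at least 100 mm above the board top and touching nothing else; the two lighter tins stand upright and at rest on the board within 40 mm of where they began, carried by the board alone (((height (world z) of tin_left above 0.112 m and contact force between tin_left and the fingers above 1 N and contact force between tin_left and board below 0.1 N and angle between tin_left's own z axis and vertical below 0.26 rad and linear speed of tin_left below 0.03 m/s and contact force between tin_middle and board between 0.8 and 3.5 N and angle between each of tin_middle, tin_right's own z axis and vertical below 0.12 rad and distance of each of tin_middle, tin_right from where it was at the start of the episode below 0.04 m and contact force between tin_left and tin_middle below 0.1 N and contact force between each of tin_middle, tin_right and the fingers below 0.1 N and linear speed of each of tin_middle, tin_right below 0.02 m/s and contact force between tin_right and board between 0.8 and 3.5 N and contact force between tin_left and tin_right below 0.1 N) or (height (world z) of tin_middle above 0.112 m and contact force between tin_middle and the fingers above 1 N and contact force between tin_middle and board below 0.1 N and angle between tin_middle's own z axis and vertical below 0.26 rad and linear speed of tin_middle below 0.03 m/s and contact force between tin_left and board between 0.8 and 3.5 N and angle between each of tin_left, tin_right's own z axis and vertical below 0.12 rad and distance of each of tin_left, tin_right from where it was at the start of the episode below 0.04 m and contact force between tin_middle and tin_left below 0.1 N and contact force between each of tin_left, tin_right and the fingers below 0.1 N and linear speed of each of tin_left, tin_right below 0.02 m/s and contact force between tin_right and board between 0.8 and 3.5 N and contact force between tin_middle and tin_right below 0.1 N) or (height (world z) of tin_right above 0.112 m and contact force between tin_right and the fingers above 1 N and contact force between tin_right and board below 0.1 N and angle between tin_right's own z axis and vertical below 0.26 rad and linear speed of tin_right below 0.03 m/s and contact force between tin_left and board between 0.8 and 3.5 N and angle between each of tin_left, tin_middle's own z axis and vertical below 0.12 rad and distance of each of tin_left, tin_middle from where it was at the start of the episode below 0.04 m and contact force between tin_right and tin_left below 0.1 N and contact force between each of tin_left, tin_middle and the fingers below 0.1 N and linear speed of each of tin_left, tin_middle below 0.02 m/s and contact force between tin_middle and board between 0.8 and 3.5 N and contact force between tin_right and tin_middle below 0.1 N))); the arm keeps its last pose, push and grip.
It fails at once if the teacup or a clear cup is moved more than 30 mm (distance of any of teacup, cup0, cup1, cup2 from where it was at the start of the episode above 0.03 m).
It fails at once if a tin is tipped more than 35 degrees (angle between any of tin_left, tin_middle, tin_right's own z axis and vertical above 0.6 rad).
It fails at once if a tin is dropped or flung (faster than 0.9 m/s) (linear speed of any of tin_left, tin_middle, tin_right above 0.9 m/s).
It also fails if it takes over 72 s, if anything falls off the work surface, if the arm or the gripper's body presses on something with over 40 N, if the wrist force passes 120 N, or if a joint passes its speed limit or range.

### The arm

A 7-joint arm with a two-finger parallel gripper is mounted at the origin on the work surface. World frame = base frame: x ahead of the robot, y to its left, z up, the work surface at z = 0. Lengths are in m, angles in rad, forces in N, time in s.
With the tool pointing down it reaches from about 0.35 to 0.9 m from the base axis. Payload 7.2 kg.
Tool frame: the origin (TCP) lies at the very end of the fingers, on their centre line; the grasp point (between the pads) lies 19 mm behind it (bot.pinch_z is the distance from the TCP to the grasp point, in m); x points along the fingers, y is the direction in which the jaws open and shut, and the axes are right-handed (so a half turn about x gives the same grasp; the last joint's range is limited). The gripper opens to 88 mm and grips with 3 to 60 N. Pads are 20 mm wide; open, the fingers measure 115 mm over their backs; the gripper's body (75 mm by 178 mm) begins 61 mm behind the grasp point.
Start: joints at [1.175, 0.411, -0.013, 1.596, 0.006, 1.134, -0.082], TCP at [0.201, -0.592, 0.192] pointing down, gripper open.
Joint ranges: [-2.95, 2.95], [-0.29, 1.99], [-1.47, 1.44], [0.14, 2.54], [-1.03, 4.17], [0.13, 1.85], [-2.86, 2.86]. Speed limits (rad/s): [2.39, 2.39, 3.01, 3.01, 3.14, 3.14, 3.14].

### API

Orientations are given as a 3x3 rotation matrix whose columns are the frame's x, y, z axes.
In Python, from plant import bot gives the robot as it stands.
- The arm moves only by the tool arm_command, never from a script. Its argument "series" is a list of rows, each an object with "linear": the shift along the tool's x, y, z in cm, a list of three; "turn": the turn, a rotation vector about the tool's x, y, z in rad, a list of three. A call has 1 to 5 rows; each row shifts and turns the commanded pose from where the row before left it, along the tool's axes as they then stand; what a row does not reach is not made up. A row lasts 1/10 s, in which the tool goes at most 50 mm and 8.59 degrees, less where a joint would pass 70% of its speed; a pose out of reach is approached as far as the arm can. A call with a gripper value outside its range is refused whole. "hand" is the closure in counts, from 0 (fully open) to 255 (shut), set as the call begins (left out, the last holds). The fingers move at their own pace and stop on an object; "force" is the grip in N (left out, the last holds). Time passes only in rows, so rows that do not move let the fingers close. It gives the time, the measured TCP pose, the force and the opening at its end, in the units of the state.
- bot.state(): the state, without advancing time (a new reading comes with each control period).
- bot.read_camera(name): name is "scene" or "top" or "wrist"; returns (picture, depth): 420x560x3 uint8, red, green, blue; 420x560 float32, m along the optical axis (not along the pixel's ray), 0 where there is no reading.
- bot.get_calibration(name): a dict with "fovy" (degrees; the focal length in pixels is half the picture's height over the tangent of half this angle, whatever the lens; pixels are square), "cx", "cy" (the principal point, pixels), "k1" (the pictures are not rectified: a ray, as slopes to the right and down, at radius r is drawn at 1 + k1 r^2 times it, then the intrinsics apply), "extrinsics" (4x4, takes a point from camera to world coordinates). Camera axes: x right, y up, looking along -z (the intrinsics and any distortion apply to the point x, -y, -z); pixel columns grow to the right and rows downward; lengths in m; the calibration is good to about 2 mm. A picture is of the moment at which its call begins: read the wrist's pose just before it. get_calibration takes no time and is no camera call; for the wrist camera it gives the pose at the moment of the call.
- bot.job_done(): hands the job in, once; it reports no verdict.
The state is a dict: "clock": time; "joint_pos": joint angles; "qvel": joint speeds; "joint_torque": joint torques, N m; "tool_pos": TCP position; "orientation": TCP orientation; "force": force on the tool from outside, world axes, zero at the start; "moment": the same for the moment, N m; "gripper_width": finger opening in m.
Only numpy, scipy, OpenCV 4.12 (cv2) and the standard library are available. Lean on these libraries where they do the work, as an engineer would, in place of code of your own. Each camera call takes 0.05 s, during which the arm holds its last target.

## Working session

There is one attempt and no reset: what is moved stays moved. The work goes in short steps, Python scripts to look and compute and a tool call to move; the robot and the scene stay as the last step left them, time stands still between calls to the robot, and variables do not carry over. Pictures are saved under pics/ and viewed, and the job is handed in when it is done.

Besides the shell and the picture viewer there is one more tool, called after "Request:" by a JSON object that holds its "api" and its "payload". arm_command: Moves the arm, as the interface text tells. Its arguments: {"type":"object","properties":{"series":{"type":"array","items":{"type":"object","properties":{"linear":{"type":"array","items":{"type":"number"}},"turn":{"type":"array","items":{"type":"number"}}}}},"hand":{"type":"number"},"force":{"type":"number"}},"required":["series"]}

```bash
ls; mkdir -p pics; python3 - <<'E'
from plant import bot
import cv2,numpy as np
np.set_printoptions(precision=4,suppress=True)
s=bot.state()
for k in s: print(k,s[k])
for n in ["scene","top"]:
    c=bot.get_calibration(n);print(n,c)
    p,d=bot.read_camera(n)
    cv2.imwrite(f"pics/{n}0.png",cv2.cvtColor(p,cv2.COLOR_RGB2BGR)); np.save(f"{n}0.npy",d)
E
```

```text
pics
clock 0.0
joint_pos [ 1.1748  0.4119 -0.0127  1.597   0.0056  1.1343 -0.0822]
qvel [-0.0005  0.0008 -0.0011 -0.0005  0.0008  0.0024  0.0005]
joint_torque [  0.0001 -58.7955   0.6418 -29.1082  -0.0538   0.0183   0.0002]
tool_pos [ 0.201  -0.5912  0.1907]
orientation [[-0.0006  0.322  -0.9467]
 [ 0.0014 -0.9467 -0.322 ]
 [-1.     -0.0016  0.0001]]
force [-0.0408 -0.0164 -0.4828]
moment [ 0.0433 -0.0414 -0.0497]
gripper_width 0.0878006034192066
scene {'fovy': 44.04286191441708, 'cx': 280.938982652623, 'cy': 206.0758530083034, 'k1': -0.13089225067722046, 'extrinsics': array([[ 0.8597, -0.334 ,  0.3865,  1.1407],
       [ 0.5106,  0.5405, -0.6687, -1.0847],
       [ 0.0144,  0.7723,  0.6351,  1.0586],
       [ 0.    ,  0.    ,  0.    ,  1.    ]])}
top {'fovy': 45.07058374827919, 'cx': 273.4840028521549, 'cy': 213.00166138107707, 'k1': 0.04187826254675064, 'extrinsics': array([[-0.0047,  0.9911, -0.1329,  0.2993],
       [-0.9999, -0.0061, -0.0101, -0.0063],
       [-0.0108,  0.1328,  0.9911,  1.5884],
       [ 0.    ,  0.    ,  0.    ,  1.    ]])}
```

View pics/scene0.png

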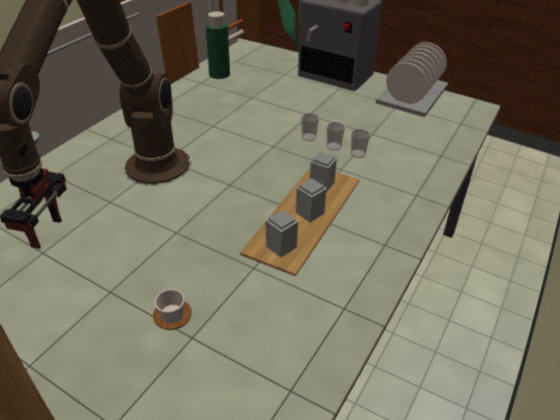

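View pics/top0.png

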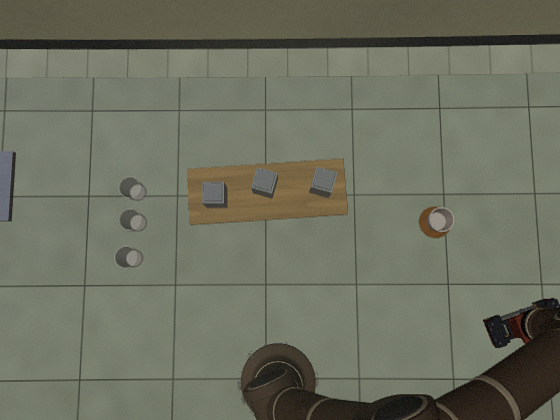

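The top view shows the tins at about (214,194), (265,181) and (323,181) on the board. The cups are on the left near column 130, and the teacup is at (437,221). Next I'll measure the tins from depth.

```bash
cat > h.py <<'E'
import numpy as np,cv2
np.set_printoptions(precision=4,suppress=True)
def cloud(d,c):
    H,W=d.shape; f=H/2/np.tan(np.radians(c['fovy'])/2)
    u,v=np.meshgrid(np.arange(W),np.arange(H))
    K=np.array([[f,0,c['cx']],[0,f,c['cy']],[0,0,1.]])
    pts=np.stack([u,v],-1).reshape(-1,1,2).astype(np.float64)
    n=cv2.undistortPoints(pts,K,np.array([c['k1'],0,0,0,0.])).reshape(H,W,2)
    P=np.stack([n[...,0]*d,-n[...,1]*d,-d,np.ones_like(d)],-1)
    return (P@c['extrinsics'].T)[...,:3]
E
python3 - <<'E'
from plant import bot
from h import *
p=cv2.imread('pics/top0.png')
cv2.imwrite('pics/top0c.png',cv2.resize(p[145:235,180:355],None,fx=4.5,fy=4.5,interpolation=cv2.INTER_CUBIC))
for n in ['top','scene']:
    d=np.load(n+'0.npy'); P=cloud(d,bot.get_calibration(n))
    print(n)
    m=(P[...,2]>0.085)&(P[...,2]<0.14)&(d>0)&(P[...,0]>0.35)&(abs(P[...,1])<0.32)
    k,l,st,ce=cv2.connectedComponentsWithStats(m.astype(np.uint8))
    for i in range(1,k):
        if st[i,4]<40: continue
        q=P[l==i]; 
        r=cv2.minAreaRect(q[:,:2].astype(np.float32)*1000)
        print(ce[i],st[i,4],q.mean(0),np.percentile(q[:,2],[5,50,95]),r)
    m=(P[...,2]>0.005)&(P[...,2]<0.02)&(d>0)&(P[...,0]>0.35)&(abs(P[...,1])<0.35)
    k,l,st,ce=cv2.connectedComponentsWithStats(m.astype(np.uint8)); i=1+np.argmax(st[1:,4])
    print('board',st[i,4],np.median(P[l==i][:,2]),cv2.minAreaRect(P[l==i][:,:2].astype(np.float32)*1000))
    m=(abs(P[...,2])<0.005)&(P[...,0]>0.3)&(P[...,0]<.9)&(abs(P[...,1])<.5);print('counter',np.median(P[m][:,2]))
E
```

```text
top
[264.1677 180.3945] 507 [0.5939 0.0357 0.1178] [0.0994 0.1203 0.1277] ((596.3582763671875, 36.37291717529297), (64.51544189453125, 68.20948791503906), 74.11325073242188)
[323.4016 179.5502] 498 [ 0.5952 -0.1392  0.1183] [0.1012 0.1207 0.1273] ((598.8408203125, -140.38087463378906), (63.69471740722656, 65.90328979492188), 73.61566162109375)
[213.2185 192.2756] 508 [0.5593 0.1861 0.1177] [0.1005 0.1199 0.1271] ((561.92138671875, 188.19239807128906), (65.56233215332031, 65.59307098388672), 0.9423089623451233)
board 6977 0.01253734283131025 ((583.4552001953125, 30.288543701171875), (198.98854064941406, 509.7098693847656), 3.6252822875976562)
counter 0.0003684686564016104
scene
[322.8526 162.8698] 407 [0.566  0.1738 0.1093] [0.0886 0.1114 0.1224] ((560.5011596679688, 185.35342407226562), (73.57334899902344, 67.22021484375), 89.81644439697266)
[310.5285 190.8659] 492 [0.6018 0.0228 0.1095] [0.0884 0.1122 0.1219] ((597.2078857421875, 33.60844039916992), (70.43215942382812, 69.37358856201172), 72.89583587646484)
[280.9622 224.0739] 582 [ 0.6035 -0.1534  0.1103] [0.0887 0.1133 0.1223] ((596.8323974609375, -143.865478515625), (67.51183319091797, 70.63603210449219), 76.0876235961914)
board 3505 0.010192717444782451 ((581.1663208007812, 29.424026489257812), (182.86964416503906, 503.89556884765625), 3.510176181793213)
counter -0.0009628469836833187
```

View pics/top0c.png

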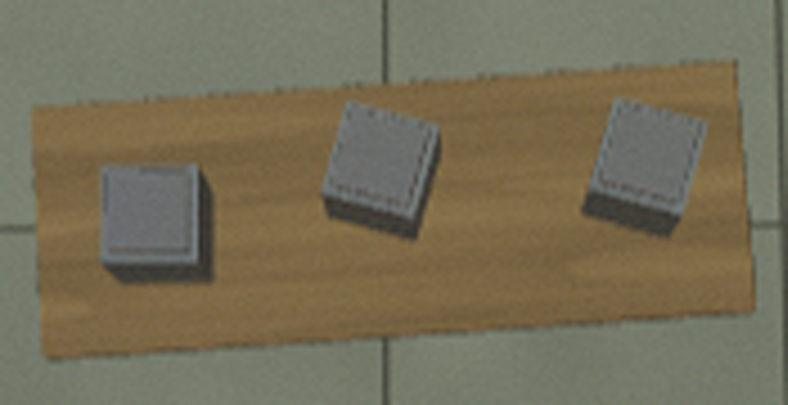

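Depth puts the tin lids near z≈0.12, and the footprints measure about 64 mm, as given. Centres and yaws:

| Tin | Centre (x, y) m | Yaw |
|---|---|---|
| Left | (0.561, 0.187) | +1° |
| Middle | (0.597, 0.035) | −16° |
| Right | (0.598, −0.142) | −15° |

I'll grip with the jaws along x. First I'll plan the transit.

```bash
cat >> h.py <<'E'
from scipy.spatial.transform import Rotation as R
def pose(x,y,z,yawdeg):
    # tool x down, tool y at yaw
    a=np.radians(yawdeg); X=np.array([0,0,-1.]); Y=np.array([np.cos(a),np.sin(a),0])
    return np.array([x,y,z]),np.stack([X,Y,np.cross(X,Y)],1)
def plan(bot,tgt,n):
    s=bot.state(); p=np.array(s['tool_pos']);O=np.array(s['orientation']).reshape(3,3)
    t,T=tgt; rv=R.from_matrix(O.T@T).as_rotvec(); 
    print('clk',s['clock'],'err world cm',(t-p)*100,'rotvec tool',rv)
    dO=R.from_rotvec(rv/n).as_matrix()
    for i in range(n):
        print(i,'lin',(O.T@(t-p)/n*100).round(2),'turn',(rv/n).round(3)); O=O@dO
def show(bot):
    s=bot.state(); O=np.array(s['orientation']).reshape(3,3)
    print(s['clock'],s['tool_pos'],'yaw',np.degrees(np.arctan2(O[1,1],O[0,1])),'tilt',O[2],'F',s['force'],'M',s['moment'],'w',s['gripper_width'])
E
python3 - <<'E'
from plant import bot
from h import *
plan(bot,pose(.561,.187,.20,1),20)
E
```

```text
clk 0.1 err world cm [35.9956 77.8277  0.9183] rotvec tool [-1.2604 -0.0008  0.0013]
0 lin [-0.04 -3.1  -2.96] turn [-0.063 -0.     0.   ]
1 lin [-0.04 -2.91 -3.15] turn [-0.063 -0.     0.   ]
2 lin [-0.04 -2.71 -3.32] turn [-0.063 -0.     0.   ]
3 lin [-0.04 -2.49 -3.49] turn [-0.063 -0.     0.   ]
4 lin [-0.04 -2.27 -3.64] turn [-0.063 -0.     0.   ]
5 lin [-0.04 -2.04 -3.77] turn [-0.063 -0.     0.   ]
6 lin [-0.04 -1.79 -3.89] turn [-0.063 -0.     0.   ]
7 lin [-0.04 -1.54 -4.  ] turn [-0.063 -0.     0.   ]
8 lin [-0.04 -1.29 -4.09] turn [-0.063 -0.     0.   ]
9 lin [-0.04 -1.03 -4.16] turn [-0.063 -0.     0.   ]
10 lin [-0.04 -0.77 -4.22] turn [-0.063 -0.     0.   ]
11 lin [-0.04 -0.5  -4.26] turn [-0.063 -0.     0.   ]
12 lin [-0.05 -0.23 -4.28] turn [-0.063 -0.     0.   ]
13 lin [-0.05  0.04 -4.29] turn [-0.063 -0.     0.   ]
14 lin [-0.05  0.31 -4.28] turn [-0.063 -0.     0.   ]
15 lin [-0.05  0.58 -4.25] turn [-0.063 -0.     0.   ]
16 lin [-0.05  0.85 -4.2 ] turn [-0.063 -0.     0.   ]
17 lin [-0.05  1.11 -4.14] turn [-0.063 -0.     0.   ]
18 lin [-0.05  1.37 -4.06] turn [-0.063 -0.     0.   ]
19 lin [-0.05  1.62 -3.97] turn [-0.063 -0.     0.   ]
```

Request:
{"api": "arm_command", "payload": {"series": [{"linear": [-0.3, -3.1, -3.0], "turn": [-0.063, 0, 0]}, {"linear": [-0.3, -2.9, -3.1], "turn": [-0.063, 0, 0]}, {"linear": [-0.3, -2.7, -3.3], "turn": [-0.063, 0, 0]}, {"linear": [-0.1, -2.5, -3.5], "turn": [-0.063, 0, 0]}, {"linear": [0, -2.3, -3.6], "turn": [-0.063, 0, 0]}], "hand": 0, "force": 30}}

```text
clock: 0.6
tool_pos: [0.2911, -0.3956, 0.2015]
orientation: [[-0.0, 0.602, -0.799], [-0.0, -0.799, -0.602], [-1.0, -0.0, 0.0]]
force: [0.4, -0.7, 0.4]
gripper_width: 0.0879
```

Request:
{"api": "arm_command", "payload": {"series": [{"linear": [0, -2.0, -3.8], "turn": [-0.063, 0, 0]}, {"linear": [0, -1.8, -3.9], "turn": [-0.063, 0, 0]}, {"linear": [0, -1.5, -4.0], "turn": [-0.063, 0, 0]}, {"linear": [0, -1.3, -4.1], "turn": [-0.063, 0, 0]}, {"linear": [0, -1.0, -4.2], "turn": [-0.063, 0, 0]}]}}

```text
clock: 1.1
tool_pos: [0.3821, -0.2012, 0.2015]
orientation: [[-0.0, 0.819, -0.573], [-0.0, -0.573, -0.819], [-1.0, 0.0, 0.0]]
force: [0.8, -0.8, -0.1]
gripper_width: 0.0877
```

Request:
{"api": "arm_command", "payload": {"series": [{"linear": [0, -0.8, -4.2], "turn": [-0.063, 0, 0]}, {"linear": [0, -0.5, -4.2], "turn": [-0.063, 0, 0]}, {"linear": [0, -0.2, -4.3], "turn": [-0.063, 0, 0]}, {"linear": [0, 0, -4.3], "turn": [-0.063, 0, 0]}, {"linear": [0, 0.3, -4.3], "turn": [-0.063, 0, 0]}]}}

```text
clock: 1.6
tool_pos: [0.4715, -0.0067, 0.2015]
orientation: [[-0.0, 0.957, -0.291], [-0.0, -0.291, -0.957], [-1.0, 0.0, 0.0]]
force: [0.7, -0.8, -0.5]
gripper_width: 0.0878
```

Tracking is good. I'll finish the transit.

Request:
{"api": "arm_command", "payload": {"series": [{"linear": [0, 0.5, -4.2], "turn": [-0.063, 0, 0]}, {"linear": [0, 0.8, -4.2], "turn": [-0.063, 0, 0]}, {"linear": [0, 1.1, -4.1], "turn": [-0.063, 0, 0]}, {"linear": [0, 1.4, -4.1], "turn": [-0.063, 0, 0]}, {"linear": [0, 1.6, -2.6], "turn": [-0.063, 0, 0]}]}}

```text
clock: 2.1
tool_pos: [0.5593, 0.1757, 0.2012]
orientation: [[-0.001, 1.0, 0.022], [0.001, 0.022, -1.0], [-1.0, -0.001, -0.001]]
force: [-0.2, -0.2, 0.7]
gripper_width: 0.0883
```

```bash
python3 - <<'E'
from plant import bot
from h import *
show(bot)
c=bot.get_calibration('wrist'); p,d=bot.read_camera('wrist')
cv2.imwrite('pics/w1.png',cv2.cvtColor(p,cv2.COLOR_RGB2BGR))
P=cloud(d,c)
m=(P[...,2]>0.09)&(P[...,2]<0.14)&(d>0)&(P[...,0]>.48)&(P[...,0]<.68)
k,l,st,ce=cv2.connectedComponentsWithStats(m.astype(np.uint8))
for i in range(1,k):
    if st[i,4]<200: continue
    q=P[l==i]; print(ce[i],st[i,4],q.mean(0),np.percentile(q[:,2],[5,50,95]),cv2.minAreaRect(q[:,:2].astype(np.float32)*1000))
E
```

```text
2.1 [0.5593 0.1757 0.2012] yaw 1.2601940721726688 tilt [-1.     -0.0006 -0.0011] F [-0.1851 -0.1686  0.7121] M [-0.0277 -0.1331  0.0016] w 0.08825045059473939
[280.1682 185.56  ] 6011 [0.5607 0.1923 0.1199] [0.1121 0.1225 0.1239] ((560.8336791992188, 189.21865844726562), (63.9370231628418, 64.28455352783203), 0.2885715961456299)
[311.9764 361.198 ] 2455 [0.5937 0.0301 0.1215] [0.1125 0.1229 0.124 ] ((595.262451171875, 31.31760025024414), (51.10416030883789, 65.94190216064453), 76.11785125732422)
```

View pics/w1.png

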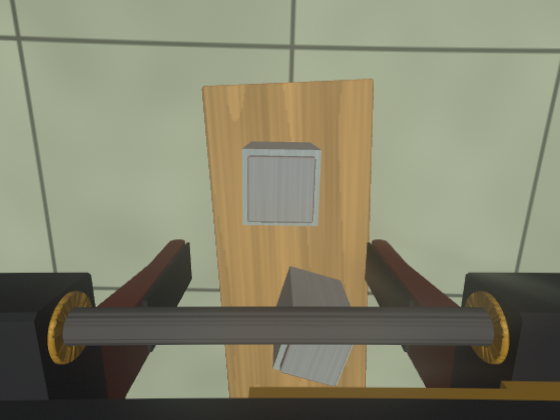

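The wrist view shows the left tin at about (281,186). It measures 64×64 mm at (0.561, 0.189), yaw 0.3°, with the lid at 0.1225, and the other cameras agree. I'll align and descend.

Request:
{"api": "arm_command", "payload": {"series": [{"linear": [0, 0.2, -1.3], "turn": [0.016, 0, 0]}, {"linear": [3, 0, 0], "turn": [0, 0, 0]}, {"linear": [4, 0, 0], "turn": [0, 0, 0]}, {"linear": [4, 0, 0], "turn": [0, 0, 0]}, {"linear": [2.5, 0, 0], "turn": [0, 0, 0]}]}}

```text
clock: 2.65
tool_pos: [0.5595, 0.1843, 0.0634]
orientation: [[-0.003, 1.0, 0.001], [-0.001, 0.001, -1.0], [-1.0, -0.003, 0.001]]
force: [0.7, -0.6, 0.5]
gripper_width: 0.0878
```

Request:
{"api": "arm_command", "payload": {"series": [{"linear": [0, 0, 0], "turn": [0, 0, 0]}, {"linear": [0, 0, 0], "turn": [0, 0, 0]}]}}

```text
clock: 2.85
tool_pos: [0.5611, 0.1855, 0.0668]
orientation: [[-0.001, 1.0, 0.001], [0.0, 0.001, -1.0], [-1.0, -0.001, -0.0]]
force: [-0.0, 1.4, 0.4]
gripper_width: 0.0881
```

Request:
{"api": "arm_command", "payload": {"series": [{"linear": [0, 0, -0.3], "turn": [0, 0, 0]}, {"linear": [0, 0, 0], "turn": [0, 0, 0]}]}}

```text
clock: 3.05
tool_pos: [0.5621, 0.1894, 0.0684]
orientation: [[0.003, 1.0, 0.001], [0.001, 0.001, -1.0], [-1.0, 0.003, -0.001]]
force: [0.0, 0.4, -0.4]
gripper_width: 0.0879
```

Request:
{"api": "arm_command", "payload": {"series": [{"linear": [0, 0, 0], "turn": [0, 0, 0]}, {"linear": [0, 0, 0], "turn": [0, 0, 0]}, {"linear": [0, 0, 0], "turn": [0, 0, 0]}, {"linear": [0, 0, 0], "turn": [0, 0, 0]}, {"linear": [0, 0, 0], "turn": [0, 0, 0]}], "hand": 255, "force": 30}}

```text
clock: 3.55
tool_pos: [0.5612, 0.1884, 0.0668]
orientation: [[0.0, 1.0, 0.001], [-0.0, 0.001, -1.0], [-1.0, 0.0, 0.0]]
force: [-1.4, -1.7, 2.1]
gripper_width: 0.0637
```

Request:
{"api": "arm_command", "payload": {"series": [{"linear": [0, 0, 0], "turn": [0, 0, 0]}, {"linear": [0, 0, 0], "turn": [0, 0, 0]}, {"linear": [0, 0, 0], "turn": [0, 0, 0]}, {"linear": [0, 0, 0], "turn": [0, 0, 0]}, {"linear": [0, 0, 0], "turn": [0, 0, 0]}]}}

```text
clock: 4.05
tool_pos: [0.5612, 0.1884, 0.0668]
orientation: [[0.0, 1.0, 0.001], [-0.0, 0.001, -1.0], [-1.0, 0.0, 0.0]]
force: [-0.4, -1.6, 5.1]
gripper_width: 0.0639
```

Gripped at 64 mm. Lifting 4 cm.

Request:
{"api": "arm_command", "payload": {"series": [{"linear": [-0.4, 0, 0], "turn": [0, 0, 0]}, {"linear": [-0.9, 0, 0], "turn": [0, 0, 0]}, {"linear": [-1.0, 0, 0], "turn": [0, 0, 0]}, {"linear": [-1.2, 0, 0], "turn": [0, 0, 0]}, {"linear": [-0.5, 0, 0], "turn": [0, 0, 0]}]}}

```text
clock: 4.55
tool_pos: [0.5618, 0.1889, 0.1084]
orientation: [[0.002, 1.0, 0.001], [0.001, 0.001, -1.0], [-1.0, 0.002, -0.001]]
force: [-0.1, 1.1, -3.2]
gripper_width: 0.0638
```

Request:
{"api": "arm_command", "payload": {"series": [{"linear": [0, 0, 0], "turn": [0, 0, 0]}, {"linear": [0, 0, 0], "turn": [0, 0, 0]}, {"linear": [0, 0, 0], "turn": [0, 0, 0]}, {"linear": [0, 0, 0], "turn": [0, 0, 0]}, {"linear": [0, 0, 0], "turn": [0, 0, 0]}]}}

```text
clock: 5.05
tool_pos: [0.5609, 0.1884, 0.1062]
orientation: [[-0.001, 1.0, 0.001], [-0.0, 0.001, -1.0], [-1.0, -0.001, 0.0]]
force: [-0.0, 0.7, -5.5]
gripper_width: 0.0637
```

```bash
python3 - <<'E'
from plant import bot
from h import *
show(bot)
p,d=bot.read_camera('scene')
cv2.imwrite('pics/s2.png',cv2.cvtColor(p,cv2.COLOR_RGB2BGR)[100:300,200:400].repeat(3,0).repeat(3,1))
show(bot);print(bot.state()['joint_torque'])
E
```

```text
5.05 [0.5609 0.1884 0.1062] yaw 0.06398101254167113 tilt [-1.     -0.0006  0.0001] F [-0.0405  0.7247 -5.5223] M [-0.0276 -0.0873 -0.0125] w 0.06369956049767607
5.1 [0.5609 0.1884 0.1062] yaw 0.06005978045703687 tilt [-1.     -0.0005  0.0001] F [-0.0793 -0.149  -4.2942] M [-0.0403 -0.0769  0.0649] w 0.06406896505581063
[  0.0128 -59.6967  -9.2552 -26.7973  -0.0443  -0.0327  -0.0002]
```

View pics/s2.png

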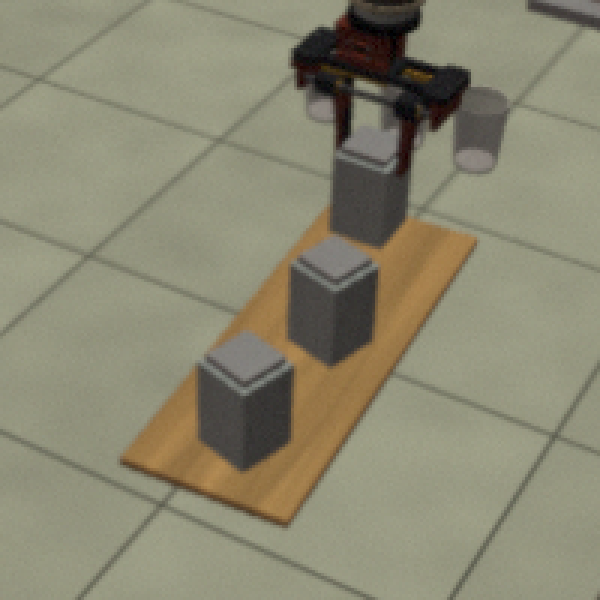

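The crop shows the left tin clear of the board and upright, with the other two standing. I'll average the force readings because they are noisy, letting camera reads advance the clock.

```bash
cat > weigh.py <<'E'
from plant import bot
from h import *
F=[];T=[]
for i in range(24):
    bot.read_camera('top'); s=bot.state(); F.append(s['force']);T.append(s['joint_torque'])
F=np.array(F);T=np.array(T)
print('F mean',F.mean(0),'std',F.std(0),'sem',F.std(0)/24**.5); print('T',T.mean(0),T.std(0)); show(bot)
E
python3 weigh.py
```

```text
F mean [ 0.0146  0.0426 -4.0243] std [0.4974 0.5831 0.4981] sem [0.1015 0.119  0.1017]
T [ -0.0003 -59.676   -9.2611 -26.8268  -0.0443  -0.0367   0.0001] [0.0029 0.0123 0.0027 0.0104 0.0002 0.001  0.0001]
6.3 [0.5611 0.1884 0.1065] yaw 0.059095145647847715 tilt [-1. -0.  0.] F [ 0.6691  1.1348 -5.0642] M [-0.0627 -0.0739  0.0129] w 0.06380557590927881
```

Request:
{"api": "arm_command", "payload": {"series": [{"linear": [0.6, 0, 0], "turn": [0, 0, 0]}, {"linear": [1.2, 0, 0], "turn": [0, 0, 0]}, {"linear": [1.0, 0, 0], "turn": [0, 0, 0]}, {"linear": [0.5, 0, 0], "turn": [0, 0, 0]}, {"linear": [0.2, 0, 0], "turn": [0, 0, 0]}]}}

```text
clock: 6.8
tool_pos: [0.5605, 0.1882, 0.0703]
orientation: [[-0.002, 1.0, 0.001], [-0.001, 0.001, -1.0], [-1.0, -0.002, 0.001]]
force: [-0.6, -0.1, -3.7]
gripper_width: 0.0635
```

Request:
{"api": "arm_command", "payload": {"series": [{"linear": [0.1, 0, 0], "turn": [0, 0, 0]}, {"linear": [0.1, 0, 0], "turn": [0, 0, 0]}, {"linear": [0.1, 0, 0], "turn": [0, 0, 0]}, {"linear": [0.1, 0, 0], "turn": [0, 0, 0]}, {"linear": [0.1, 0, 0], "turn": [0, 0, 0]}]}}

```text
clock: 7.3
tool_pos: [0.5613, 0.1885, 0.0668]
orientation: [[0.0, 1.0, 0.001], [0.0, 0.001, -1.0], [-1.0, 0.0, -0.0]]
force: [-3.3, -1.5, 7.4]
gripper_width: 0.0638
```

Request:
{"api": "arm_command", "payload": {"series": [{"linear": [0, 0, 0], "turn": [0, 0, 0]}, {"linear": [0, 0, 0], "turn": [0, 0, 0]}]}}

```text
clock: 7.5
tool_pos: [0.5613, 0.1884, 0.0668]
orientation: [[0.0, 1.0, 0.001], [-0.0, 0.001, -1.0], [-1.0, 0.0, 0.0]]
force: [-0.6, 0.5, -1.5]
gripper_width: 0.0637
```

On the board. Opening slowly.

Request:
{"api": "arm_command", "payload": {"series": [{"linear": [0, 0, 0], "turn": [0, 0, 0]}, {"linear": [0, 0, 0], "turn": [0, 0, 0]}, {"linear": [0, 0, 0], "turn": [0, 0, 0]}, {"linear": [0, 0, 0], "turn": [0, 0, 0]}, {"linear": [0, 0, 0], "turn": [0, 0, 0]}], "hand": 0}}

```text
clock: 8.0
tool_pos: [0.5612, 0.1885, 0.0666]
orientation: [[0.0, 1.0, 0.001], [0.0, 0.001, -1.0], [-1.0, 0.0, -0.0]]
force: [-0.1, -0.4, 0.0]
gripper_width: 0.0882
```

Request:
{"api": "arm_command", "payload": {"series": [{"linear": [0, 0, 0], "turn": [0, 0, 0]}, {"linear": [-1, 0, 0], "turn": [0, 0, 0]}, {"linear": [-2.5, 0, 0], "turn": [0, 0, 0]}, {"linear": [-4, 0, 0], "turn": [0, 0, 0]}, {"linear": [-4, 0, 0], "turn": [0, 0, 0]}]}}

```text
clock: 8.5
tool_pos: [0.5606, 0.1885, 0.1832]
orientation: [[-0.001, 1.0, 0.002], [0.0, 0.002, -1.0], [-1.0, -0.001, -0.0]]
force: [0.9, 1.1, 0.2]
gripper_width: 0.088
```

Request:
{"api": "arm_command", "payload": {"series": [{"linear": [-2, 0, 0], "turn": [0, 0, 0]}, {"linear": [0, 0, 0], "turn": [0, 0, 0]}]}}

```text
clock: 8.7
tool_pos: [0.5628, 0.1896, 0.2058]
orientation: [[0.006, 1.0, 0.001], [0.002, 0.001, -1.0], [-1.0, 0.006, -0.002]]
force: [-0.3, 0.3, 0.2]
gripper_width: 0.0875
```

```bash
cat > look.py <<'E'
import sys
from plant import bot
from h import *
show(bot)
c=bot.get_calibration('wrist'); p,d=bot.read_camera('wrist')
cv2.imwrite(f'pics/{sys.argv[1]}.png',cv2.cvtColor(p,cv2.COLOR_RGB2BGR))
F=[]
for n in ['wrist','top']:
    if n=='top': c=bot.get_calibration(n);p,d=bot.read_camera(n)
    P=cloud(d,c)
    m=(P[...,2]>0.09)&(P[...,2]<0.14)&(d>0)&(P[...,0]>.48)&(P[...,0]<.68)&(abs(P[...,1])<.3)
    k,l,st,ce=cv2.connectedComponentsWithStats(m.astype(np.uint8))
    for i in range(1,k):
        if st[i,4]<200: continue
        q=P[l==i]; print(n,ce[i],st[i,4],np.percentile(q[:,2],[5,50,95]),cv2.minAreaRect(q[:,:2].astype(np.float32)*1000))
E
python3 look.py w2; python3 weigh.py
```

```text
8.7 [0.5628 0.1896 0.2058] yaw 0.058303340430621256 tilt [-1.      0.0061 -0.002 ] F [-0.2881  0.3166  0.2208] M [-0.0724 -0.1042 -0.0357] w 0.08747809492995359
wrist [274.9927 199.9247] 5738 [0.1116 0.1225 0.1239] ((560.8659057617188, 189.305908203125), (64.12379455566406, 64.69973754882812), 0.010133077390491962)
wrist [310.1647 364.1829] 2897 [0.1124 0.1229 0.124 ] ((596.1446533203125, 35.40299987792969), (51.635292053222656, 70.64867401123047), 81.81405639648438)
top [264.1583 180.2485] 499 [0.1042 0.1204 0.1264] ((596.054931640625, 36.591922760009766), (64.35800170898438, 68.17411041259766), 74.62384796142578)
top [323.5021 179.2614] 482 [0.1073 0.1207 0.1266] ((598.7228393554688, -140.67855834960938), (63.83063507080078, 65.94182586669922), 73.54403686523438)
F mean [-0.0258 -0.1873  0.0758] std [0.4555 0.4921 0.417 ] sem [0.093  0.1005 0.0851]
T [ -0.0027 -54.0906  -7.8652 -28.5805  -0.0509  -0.0289   0.0003] [0.0234 0.3901 0.0902 0.1973 0.0063 0.0029 0.002 ]
10.0 [0.5611 0.1885 0.2016] yaw 0.057738293071590764 tilt [-1.      0.0001  0.    ] F [ 0.1397 -0.4623 -0.2278] M [ 0.0075 -0.1034 -0.0057] w 0.08730677113026837
```

The left tin is back at (0.561, 0.189), and the empty reading is about 0.08 N, so it weighs roughly 4.1 N (0.42 kg). On to the middle tin.

```bash
python3 - <<'E'
from plant import bot
from h import *
plan(bot,pose(.596,.036,.20,-15.5),5)
E
```

```text
clk 10.0 err world cm [  3.4872 -15.2453  -0.1587] rotvec tool [ 0.2715 -0.     -0.0001]
0 lin [0.03 0.69 3.05] turn [ 0.054 -0.    -0.   ]
1 lin [0.03 0.86 3.01] turn [ 0.054 -0.    -0.   ]
2 lin [0.03 1.02 2.96] turn [ 0.054 -0.    -0.   ]
3 lin [0.03 1.18 2.9 ] turn [ 0.054 -0.    -0.   ]
4 lin [0.03 1.34 2.83] turn [ 0.054 -0.    -0.   ]
```

Request:
{"api": "arm_command", "payload": {"series": [{"linear": [0, 0.7, 3.05], "turn": [0.054, 0, 0]}, {"linear": [0, 0.85, 3.0], "turn": [0.054, 0, 0]}, {"linear": [0, 1.0, 3.0], "turn": [0.054, 0, 0]}, {"linear": [0, 1.2, 2.9], "turn": [0.054, 0, 0]}, {"linear": [0, 1.3, 2.8], "turn": [0.054, 0, 0]}]}}

```text
clock: 10.5
tool_pos: [0.596, 0.0346, 0.2017]
orientation: [[0.0, 0.963, -0.268], [-0.0, -0.268, -0.963], [-1.0, 0.0, 0.0]]
force: [0.4, 0.3, -0.0]
gripper_width: 0.0877
```

Request:
{"api": "arm_command", "payload": {"series": [{"linear": [0, 0, 0], "turn": [0, 0, 0]}, {"linear": [0, 0, 0], "turn": [0, 0, 0]}, {"linear": [0, 0, 0], "turn": [0, 0, 0]}]}}

```text
clock: 10.8
tool_pos: [0.5955, 0.0374, 0.2017]
orientation: [[0.0, 0.965, -0.264], [0.001, -0.264, -0.965], [-1.0, -0.0, -0.001]]
force: [1.3, 0.5, 0.7]
gripper_width: 0.0877
```

```bash
python3 look.py w3
```

```text
10.8 [0.5955 0.0374 0.2017] yaw -15.29384171467958 tilt [-1.     -0.0002 -0.0008] F [1.3187 0.4942 0.7341] M [-0.0725 -0.0692  0.0553] w 0.08771258868904355
wrist [181.1352  35.4303] 6603 [0.1039 0.1224 0.1239] ((560.840087890625, 184.32249450683594), (64.7562026977539, 54.79411315917969), 0.20533931255340576)
wrist [279.297  200.3275] 5906 [0.1118 0.1225 0.1239] ((596.8114013671875, 37.27265930175781), (64.43915557861328, 64.10466003417969), 74.2225570678711)
wrist [329.1127 365.3853] 2920 [0.1101 0.1222 0.1238] ((599.3659057617188, -135.8633575439453), (57.40102005004883, 64.69324493408203), 73.68769836425781)
top [323.4867 179.4168] 487 [0.1065 0.1205 0.1277] ((598.68701171875, -140.42198181152344), (64.08355712890625, 65.00857543945312), 74.37809753417969)
top [213.1703 192.225 ] 511 [0.0992 0.1202 0.127 ] ((562.1210327148438, 188.18331909179688), (66.47721099853516, 65.25969696044922), 0.24686865508556366)
```

View pics/w3.png

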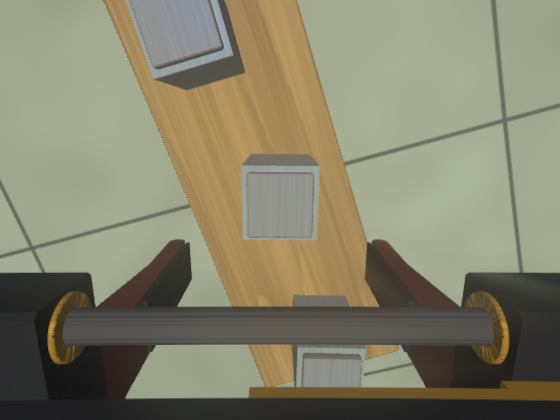

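The middle tin, at about (281,204), sits square between the jaws: (0.597, 0.037), yaw −15.8°. Descending and gripping.

Request:
{"api": "arm_command", "payload": {"series": [{"linear": [1, 0.1, 0], "turn": [0.008, 0, 0]}, {"linear": [3, 0, 0], "turn": [0, 0, 0]}, {"linear": [4, 0, 0], "turn": [0, 0, 0]}, {"linear": [3.5, 0, 0], "turn": [0, 0, 0]}, {"linear": [2.0, 0, 0], "turn": [0, 0, 0]}]}}

```text
clock: 11.4
tool_pos: [0.5946, 0.036, 0.063]
orientation: [[-0.004, 0.962, -0.273], [-0.0, -0.273, -0.962], [-1.0, -0.004, 0.001]]
force: [0.8, -0.4, -0.2]
gripper_width: 0.0876
```

Request:
{"api": "arm_command", "payload": {"series": [{"linear": [0, 0, 0], "turn": [0, 0, 0]}, {"linear": [0, 0, 0], "turn": [0, 0, 0]}, {"linear": [0, 0, 0], "turn": [0, 0, 0]}]}}

```text
clock: 11.7
tool_pos: [0.5976, 0.0362, 0.0679]
orientation: [[0.002, 0.962, -0.273], [0.0, -0.273, -0.962], [-1.0, 0.002, -0.001]]
force: [-0.5, -0.6, -0.1]
gripper_width: 0.0875
```

Request:
{"api": "arm_command", "payload": {"series": [{"linear": [0, 0, 0], "turn": [0, 0, 0]}, {"linear": [0, 0, 0], "turn": [0, 0, 0]}, {"linear": [0, 0, 0], "turn": [0, 0, 0]}, {"linear": [0, 0, 0], "turn": [0, 0, 0]}, {"linear": [0, 0, 0], "turn": [0, 0, 0]}], "hand": 255}}

```text
clock: 12.2
tool_pos: [0.597, 0.0356, 0.0671]
orientation: [[0.001, 0.962, -0.274], [-0.0, -0.274, -0.962], [-1.0, 0.001, -0.0]]
force: [-1.3, 0.2, 5.0]
gripper_width: 0.0634
```

Request:
{"api": "arm_command", "payload": {"series": [{"linear": [0, 0, 0], "turn": [0, 0, 0]}, {"linear": [0, 0, 0], "turn": [0, 0, 0]}, {"linear": [0, 0, 0], "turn": [0, 0, 0]}, {"linear": [0, 0, 0], "turn": [0, 0, 0]}, {"linear": [0, 0, 0], "turn": [0, 0, 0]}]}}

```text
clock: 12.7
tool_pos: [0.5969, 0.0357, 0.067]
orientation: [[0.001, 0.962, -0.274], [-0.0, -0.274, -0.962], [-1.0, 0.001, 0.0]]
force: [-1.5, -0.3, 5.8]
gripper_width: 0.0639
```

Request:
{"api": "arm_command", "payload": {"series": [{"linear": [-0.4, 0, 0], "turn": [0, 0, 0]}, {"linear": [-0.9, 0, 0], "turn": [0, 0, 0]}, {"linear": [-1.0, 0, 0], "turn": [0, 0, 0]}, {"linear": [-1.2, 0, 0], "turn": [0, 0, 0]}, {"linear": [-0.5, 0, 0], "turn": [0, 0, 0]}]}}

```text
clock: 13.2
tool_pos: [0.5975, 0.0359, 0.1085]
orientation: [[0.002, 0.962, -0.273], [0.0, -0.273, -0.962], [-1.0, 0.002, -0.001]]
force: [0.0, 1.1, -2.1]
gripper_width: 0.0637
```

Request:
{"api": "arm_command", "payload": {"series": [{"linear": [0, 0, 0], "turn": [0, 0, 0]}, {"linear": [0, 0, 0], "turn": [0, 0, 0]}, {"linear": [0, 0, 0], "turn": [0, 0, 0]}, {"linear": [0, 0, 0], "turn": [0, 0, 0]}, {"linear": [0, 0, 0], "turn": [0, 0, 0]}]}}

```text
clock: 13.7
tool_pos: [0.5965, 0.0357, 0.1062]
orientation: [[-0.001, 0.962, -0.273], [0.0, -0.273, -0.962], [-1.0, -0.001, 0.0]]
force: [0.6, 0.7, -2.1]
gripper_width: 0.0634
```

```bash
python3 weigh.py; python3 - <<'E'
from plant import bot
from h import *
p,d=bot.read_camera('scene')
cv2.imwrite('pics/s3.png',cv2.cvtColor(p,cv2.COLOR_RGB2BGR)[100:300,200:400].repeat(3,0).repeat(3,1))
E
```

```text
F mean [-0.0026  0.0787 -1.645 ] std [0.4221 0.4856 0.5453] sem [0.0862 0.0991 0.1113]
T [  0.0002 -59.2358  -7.5557 -26.2215  -0.0446  -0.0339  -0.    ] [0.0032 0.0134 0.0023 0.0113 0.0002 0.0009 0.0001]
14.9 [0.5967 0.0357 0.1066] yaw -15.868504735217353 tilt [-1.  0.  0.] F [-0.5397  0.4877 -1.264 ] M [-0.115  -0.0008  0.0347] w 0.06406940844493489
```

View pics/s3.png

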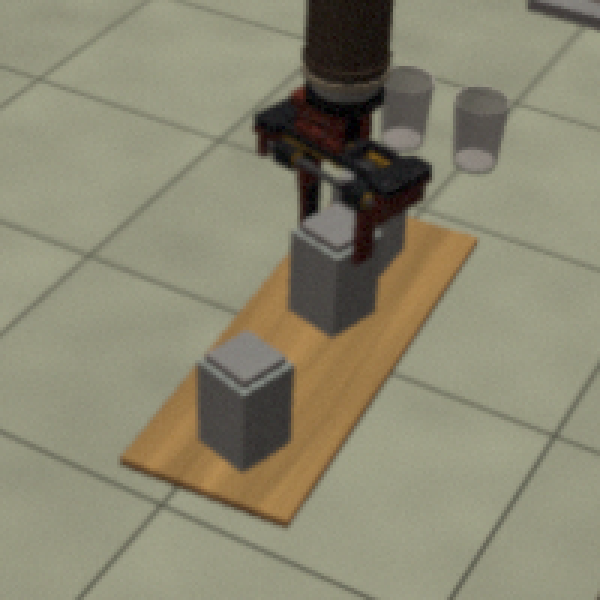

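The middle tin is clear of the board and weighs about 1.7 N (0.17 kg), much lighter than the left one. I'll set it back.

Request:
{"api": "arm_command", "payload": {"series": [{"linear": [0.6, 0, 0], "turn": [0, 0, 0]}, {"linear": [1.2, 0, 0], "turn": [0, 0, 0]}, {"linear": [1.0, 0, 0], "turn": [0, 0, 0]}, {"linear": [0.5, 0, 0], "turn": [0, 0, 0]}, {"linear": [0.2, 0, 0], "turn": [0, 0, 0]}]}}

```text
clock: 15.45
tool_pos: [0.596, 0.0357, 0.0703]
orientation: [[-0.002, 0.962, -0.273], [-0.0, -0.273, -0.962], [-1.0, -0.002, 0.0]]
force: [-0.6, -0.1, -1.7]
gripper_width: 0.0636
```

Request:
{"api": "arm_command", "payload": {"series": [{"linear": [0.1, 0, 0], "turn": [0, 0, 0]}, {"linear": [0.1, 0, 0], "turn": [0, 0, 0]}, {"linear": [0.1, 0, 0], "turn": [0, 0, 0]}, {"linear": [0.1, 0, 0], "turn": [0, 0, 0]}, {"linear": [0.1, 0, 0], "turn": [0, 0, 0]}]}}

```text
clock: 15.95
tool_pos: [0.5968, 0.0357, 0.0671]
orientation: [[0.001, 0.962, -0.274], [-0.0, -0.274, -0.962], [-1.0, 0.001, 0.0]]
force: [-3.8, -1.5, 11.4]
gripper_width: 0.0639
```

Request:
{"api": "arm_command", "payload": {"series": [{"linear": [0, 0, 0], "turn": [0, 0, 0]}, {"linear": [0, 0, 0], "turn": [0, 0, 0]}]}}

```text
clock: 16.15
tool_pos: [0.5968, 0.0357, 0.0671]
orientation: [[0.001, 0.962, -0.273], [-0.0, -0.273, -0.962], [-1.0, 0.001, 0.0]]
force: [-2.2, 0.2, 5.2]
gripper_width: 0.0635
```

Request:
{"api": "arm_command", "payload": {"series": [{"linear": [0, 0, 0], "turn": [0, 0, 0]}, {"linear": [0, 0, 0], "turn": [0, 0, 0]}, {"linear": [0, 0, 0], "turn": [0, 0, 0]}, {"linear": [0, 0, 0], "turn": [0, 0, 0]}, {"linear": [0, 0, 0], "turn": [0, 0, 0]}], "hand": 0}}

```text
clock: 16.65
tool_pos: [0.5967, 0.0357, 0.0665]
orientation: [[0.0, 0.962, -0.273], [-0.0, -0.273, -0.962], [-1.0, 0.0, -0.0]]
force: [-0.5, 0.3, -0.0]
gripper_width: 0.0881
```

Request:
{"api": "arm_command", "payload": {"series": [{"linear": [0, 0, 0], "turn": [0, 0, 0]}, {"linear": [-1, 0, 0], "turn": [0, 0, 0]}, {"linear": [-2.5, 0, 0], "turn": [0, 0, 0]}, {"linear": [-4, 0, 0], "turn": [0, 0, 0]}, {"linear": [-4, 0, 0], "turn": [0, 0, 0]}]}}

```text
clock: 17.15
tool_pos: [0.5962, 0.0358, 0.1832]
orientation: [[-0.001, 0.962, -0.273], [0.0, -0.273, -0.962], [-1.0, -0.001, -0.0]]
force: [0.6, 0.1, -0.5]
gripper_width: 0.088
```

Request:
{"api": "arm_command", "payload": {"series": [{"linear": [-2, 0, 0], "turn": [0, 0, 0]}, {"linear": [0, 0, 0], "turn": [0, 0, 0]}, {"linear": [0, 0, 0], "turn": [0, 0, 0]}]}}

```text
clock: 17.45
tool_pos: [0.5966, 0.0356, 0.2019]
orientation: [[0.001, 0.962, -0.274], [-0.0, -0.274, -0.962], [-1.0, 0.001, 0.0]]
force: [0.1, 0.3, 0.7]
gripper_width: 0.0876
```

```bash
python3 look.py w4;  python3 - <<'E'
from plant import bot
from h import *
plan(bot,pose(.5985,-.140,.20,-16),6)
E
```

```text
17.45 [0.5966 0.0356 0.2019] yaw -15.87589063901081 tilt [-1.      0.0009  0.0001] F [0.1383 0.3067 0.6942] M [-0.0274 -0.0856  0.0085] w 0.0875934322365208
wrist [177.0966  34.9881] 6533 [0.1032 0.1223 0.1239] ((560.7755737304688, 184.2572021484375), (64.80964660644531, 54.6115837097168), 0.07927487790584564)
wrist [277.1653 198.543 ] 5888 [0.1118 0.1225 0.1239] ((596.6642456054688, 37.50315856933594), (64.14939880371094, 64.08422088623047), 74.2618408203125)
wrist [329.001  365.4187] 2914 [0.1122 0.1224 0.1239] ((598.7545776367188, -138.1733856201172), (62.35525131225586, 64.86455535888672), 73.69751739501953)
top [323.546  179.4254] 489 [0.1061 0.1211 0.1274] ((598.6280517578125, -140.70120239257812), (64.06607055664062, 65.57518768310547), 73.2689208984375)
top [213.166 192.207] 512 [0.0997 0.12   0.127 ] ((562.026123046875, 188.2567901611328), (65.11527252197266, 65.6902847290039), 89.65106201171875)
clk 17.55 err world cm [  0.2622 -17.5446  -0.0414] rotvec tool [0.0023 0.0008 0.0017]
0 lin [0.01 0.84 2.8 ] turn [0. 0. 0.]
1 lin [0.01 0.84 2.8 ] turn [0. 0. 0.]
2 lin [0.01 0.84 2.8 ] turn [0. 0. 0.]
3 lin [0.01 0.84 2.8 ] turn [0. 0. 0.]
4 lin [0.01 0.85 2.8 ] turn [0. 0. 0.]
5 lin [0.01 0.85 2.8 ] turn [0. 0. 0.]
```

The middle tin is back in place. On to the right tin.

Request:
{"api": "arm_command", "payload": {"series": [{"linear": [0, 0.6, 2.0], "turn": [0, 0, 0]}, {"linear": [0, 1.2, 4.0], "turn": [0, 0, 0]}, {"linear": [0, 1.3, 4.2], "turn": [0, 0, 0]}, {"linear": [0, 1.2, 4.1], "turn": [0, 0, 0]}, {"linear": [0, 0.75, 2.5], "turn": [0, 0, 0]}]}}

```text
clock: 18.05
tool_pos: [0.598, -0.144, 0.1997]
orientation: [[-0.003, 0.961, -0.277], [-0.001, -0.277, -0.961], [-1.0, -0.003, 0.002]]
force: [0.2, 0.6, 0.6]
gripper_width: 0.0878
```

Request:
{"api": "arm_command", "payload": {"series": [{"linear": [0, 0, 0], "turn": [0, 0, 0]}, {"linear": [0, 0, 0], "turn": [0, 0, 0]}, {"linear": [0, 0, 0], "turn": [0, 0, 0]}]}}

```text
clock: 18.35
tool_pos: [0.5991, -0.1379, 0.2008]
orientation: [[-0.001, 0.962, -0.272], [0.001, -0.272, -0.962], [-1.0, -0.001, -0.001]]
force: [-0.0, 0.3, -0.3]
gripper_width: 0.0876
```

```bash
python3 look.py w5
```

```text
18.35 [ 0.5991 -0.1379  0.2008] yaw -15.75864534654044 tilt [-1.     -0.0014 -0.0009] F [-0.0198  0.3071 -0.3265] M [ 0.0661 -0.0444  0.0108] w 0.08761134962791865
wrist [210.9929  15.2582] 2827 [0.0948 0.1134 0.1235] ((590.3510131835938, 15.839988708496094), (21.049680709838867, 64.77230072021484), 74.7522201538086)
wrist [277.2034 203.1917] 5905 [0.1116 0.1225 0.1239] ((597.7810668945312, -139.96363830566406), (64.8990249633789, 64.08431243896484), 73.7569808959961)
top [264.0986 180.2314] 497 [0.1061 0.1204 0.1272] ((596.171630859375, 36.51772689819336), (64.95149230957031, 67.73770141601562), 73.82150268554688)
top [213.2183 192.1637] 513 [0.0995 0.12   0.1269] ((562.14453125, 188.3310546875), (64.76170349121094, 64.933837890625), 0.2199316769838333)
```

View pics/w5.png

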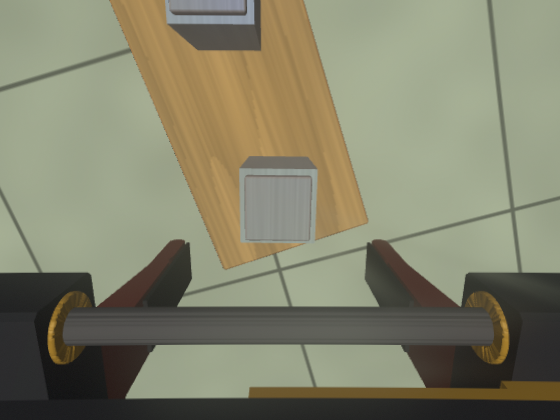

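The right tin, at about (279,206), is between the jaws: (0.598, −0.140), yaw −16.2°. Descending.

Request:
{"api": "arm_command", "payload": {"series": [{"linear": [1, 0, 0.1], "turn": [0.004, 0, 0]}, {"linear": [3, 0, 0], "turn": [0, 0, 0]}, {"linear": [4, 0, 0], "turn": [0, 0, 0]}, {"linear": [3.5, 0, 0], "turn": [0, 0, 0]}, {"linear": [1.9, 0, 0], "turn": [0, 0, 0]}]}}

```text
clock: 18.95
tool_pos: [0.597, -0.1398, 0.0639]
orientation: [[-0.004, 0.961, -0.276], [0.001, -0.276, -0.961], [-1.0, -0.004, 0.0]]
force: [0.5, -0.0, 0.2]
gripper_width: 0.0877
```

Request:
{"api": "arm_command", "payload": {"series": [{"linear": [0, 0, 0], "turn": [0, 0, 0]}, {"linear": [0, 0, 0], "turn": [0, 0, 0]}, {"linear": [0, 0, 0], "turn": [0, 0, 0]}]}}

```text
clock: 19.25
tool_pos: [0.6001, -0.1404, 0.0689]
orientation: [[0.002, 0.961, -0.277], [-0.0, -0.277, -0.961], [-1.0, 0.002, -0.0]]
force: [-0.5, -0.2, -0.0]
gripper_width: 0.088
```

Request:
{"api": "arm_command", "payload": {"series": [{"linear": [0, 0, 0], "turn": [0, 0, 0]}, {"linear": [0, 0, 0], "turn": [0, 0, 0]}, {"linear": [0, 0, 0], "turn": [0, 0, 0]}, {"linear": [0, 0, 0], "turn": [0, 0, 0]}, {"linear": [0, 0, 0], "turn": [0, 0, 0]}], "hand": 255}}

```text
clock: 19.75
tool_pos: [0.5991, -0.1407, 0.068]
orientation: [[0.0, 0.961, -0.277], [-0.0, -0.277, -0.961], [-1.0, 0.0, 0.0]]
force: [-2.7, -0.4, 5.0]
gripper_width: 0.0636
```

Request:
{"api": "arm_command", "payload": {"series": [{"linear": [0, 0, 0], "turn": [0, 0, 0]}, {"linear": [0, 0, 0], "turn": [0, 0, 0]}, {"linear": [0, 0, 0], "turn": [0, 0, 0]}, {"linear": [0, 0, 0], "turn": [0, 0, 0]}, {"linear": [0, 0, 0], "turn": [0, 0, 0]}]}}

```text
clock: 20.25
tool_pos: [0.5991, -0.1408, 0.068]
orientation: [[0.0, 0.961, -0.277], [-0.0, -0.277, -0.961], [-1.0, 0.0, 0.0]]
force: [-2.7, -0.2, 6.1]
gripper_width: 0.064
```

Request:
{"api": "arm_command", "payload": {"series": [{"linear": [-0.4, 0, 0], "turn": [0, 0, 0]}, {"linear": [-0.9, 0, 0], "turn": [0, 0, 0]}, {"linear": [-1.0, 0, 0], "turn": [0, 0, 0]}, {"linear": [-1.2, 0, 0], "turn": [0, 0, 0]}, {"linear": [-0.5, 0, 0], "turn": [0, 0, 0]}]}}

```text
clock: 20.75
tool_pos: [0.5999, -0.1407, 0.1095]
orientation: [[0.002, 0.961, -0.277], [-0.0, -0.277, -0.961], [-1.0, 0.002, -0.0]]
force: [0.2, 0.4, -1.9]
gripper_width: 0.0635
```

Request:
{"api": "arm_command", "payload": {"series": [{"linear": [0, 0, 0], "turn": [0, 0, 0]}, {"linear": [0, 0, 0], "turn": [0, 0, 0]}, {"linear": [0, 0, 0], "turn": [0, 0, 0]}, {"linear": [0, 0, 0], "turn": [0, 0, 0]}, {"linear": [0, 0, 0], "turn": [0, 0, 0]}]}}

```text
clock: 21.25
tool_pos: [0.5988, -0.1406, 0.1071]
orientation: [[-0.001, 0.961, -0.277], [0.0, -0.277, -0.961], [-1.0, -0.001, 0.0]]
force: [-0.2, 1.0, -2.5]
gripper_width: 0.0637
```

```bash
python3 weigh.py; python3 - <<'E'
from plant import bot
from h import *
p,d=bot.read_camera('scene')
cv2.imwrite('pics/s4.png',cv2.cvtColor(p,cv2.COLOR_RGB2BGR)[100:300,200:400].repeat(3,0).repeat(3,1))
E
```

```text
F mean [ 0.0915 -0.0426 -2.8519] std [0.482  0.4628 0.5026] sem [0.0984 0.0945 0.1026]
T [  0.0004 -62.0957  -7.2696 -26.9827  -0.0512  -0.0095  -0.0001] [0.0029 0.0139 0.0023 0.0119 0.0002 0.0011 0.0001]
22.45 [ 0.599  -0.1406  0.1075] yaw -16.09894678759595 tilt [-1. -0.  0.] F [-0.1191  0.9264 -2.1304] M [-0.0364 -0.0076  0.0103] w 0.06346399643594412
```

View pics/s4.png

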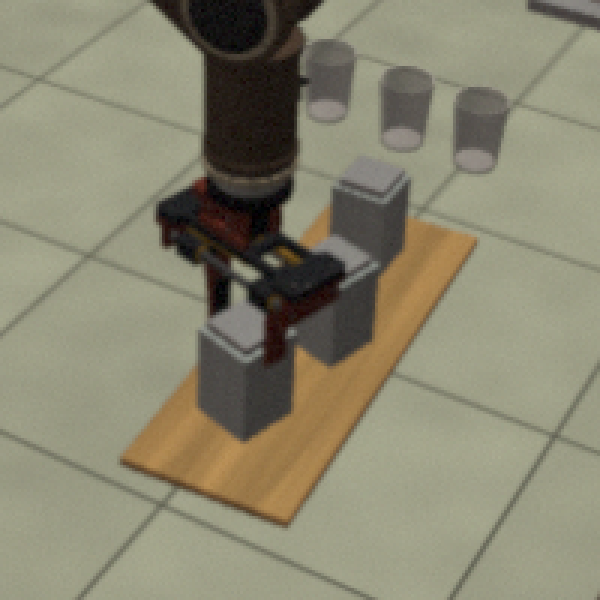

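The right tin weighs about 2.9 N, so the left one (about 4.1 N) is heaviest by roughly 0.12 kg. That is about 8 sigma. I'll set the right tin down and go back to the left one.

Request:
{"api": "arm_command", "payload": {"series": [{"linear": [0.6, 0, 0], "turn": [0, 0, 0]}, {"linear": [1.2, 0, 0], "turn": [0, 0, 0]}, {"linear": [1.0, 0, 0], "turn": [0, 0, 0]}, {"linear": [0.5, 0, 0], "turn": [0, 0, 0]}, {"linear": [0.2, 0, 0], "turn": [0, 0, 0]}]}}

```text
clock: 23.0
tool_pos: [0.5984, -0.1406, 0.0713]
orientation: [[-0.002, 0.961, -0.277], [0.0, -0.277, -0.961], [-1.0, -0.002, 0.0]]
force: [-0.5, 0.2, -2.1]
gripper_width: 0.0633
```

Request:
{"api": "arm_command", "payload": {"series": [{"linear": [0.1, 0, 0], "turn": [0, 0, 0]}, {"linear": [0.1, 0, 0], "turn": [0, 0, 0]}, {"linear": [0.1, 0, 0], "turn": [0, 0, 0]}, {"linear": [0.1, 0, 0], "turn": [0, 0, 0]}, {"linear": [0.1, 0, 0], "turn": [0, 0, 0]}]}}

```text
clock: 23.5
tool_pos: [0.5992, -0.1407, 0.068]
orientation: [[0.0, 0.961, -0.277], [-0.0, -0.277, -0.961], [-1.0, 0.001, 0.0]]
force: [-4.7, 1.0, 8.9]
gripper_width: 0.0642
```

Request:
{"api": "arm_command", "payload": {"series": [{"linear": [0, 0, 0], "turn": [0, 0, 0]}, {"linear": [0, 0, 0], "turn": [0, 0, 0]}]}}

```text
clock: 23.7
tool_pos: [0.5992, -0.1407, 0.0681]
orientation: [[0.0, 0.961, -0.277], [-0.0, -0.277, -0.961], [-1.0, 0.001, 0.0]]
force: [-2.0, -0.1, 2.3]
gripper_width: 0.0636
```

Request:
{"api": "arm_command", "payload": {"series": [{"linear": [0, 0, 0], "turn": [0, 0, 0]}, {"linear": [0, 0, 0], "turn": [0, 0, 0]}, {"linear": [0, 0, 0], "turn": [0, 0, 0]}, {"linear": [0, 0, 0], "turn": [0, 0, 0]}, {"linear": [0, 0, 0], "turn": [0, 0, 0]}], "hand": 0}}

```text
clock: 24.2
tool_pos: [0.5991, -0.1407, 0.0675]
orientation: [[0.0, 0.961, -0.277], [0.0, -0.277, -0.961], [-1.0, 0.0, -0.0]]
force: [0.6, -0.2, -0.5]
gripper_width: 0.0879
```

Request:
{"api": "arm_command", "payload": {"series": [{"linear": [0, 0, 0], "turn": [0, 0, 0]}, {"linear": [-1, 0, 0], "turn": [0, 0, 0]}, {"linear": [-2.5, 0, 0], "turn": [0, 0, 0]}, {"linear": [-4, 0, 0], "turn": [0, 0, 0]}, {"linear": [-4, 0, 0], "turn": [0, 0, 0]}]}}

```text
clock: 24.7
tool_pos: [0.5986, -0.1404, 0.1842]
orientation: [[-0.001, 0.961, -0.277], [0.0, -0.277, -0.961], [-1.0, -0.001, -0.0]]
force: [1.1, -0.6, 0.1]
gripper_width: 0.0879
```

Request:
{"api": "arm_command", "payload": {"series": [{"linear": [-2, 0, 0], "turn": [0, 0, 0]}, {"linear": [0, 0, 0], "turn": [0, 0, 0]}, {"linear": [0, 0, 0], "turn": [0, 0, 0]}]}}

```text
clock: 25.0
tool_pos: [0.599, -0.1407, 0.2029]
orientation: [[0.001, 0.961, -0.277], [-0.0, -0.277, -0.961], [-1.0, 0.001, 0.0]]
force: [0.3, 0.1, -0.8]
gripper_width: 0.0877
```

```bash
python3 look.py w6;  python3 - <<'E'
from plant import bot
from h import *
plan(bot,pose(.561,.189,.205,0.2),10)
E
```

```text
25.0 [ 0.599  -0.1407  0.2029] yaw -16.104446305898378 tilt [-1.      0.0008  0.0002] F [ 0.2865  0.1093 -0.8413] M [-0.0659 -0.0539 -0.0318] w 0.08768401159566663
wrist [209.1002  13.7639] 2554 [0.0941 0.1131 0.1233] ((590.1072387695312, 14.433067321777344), (20.11931610107422, 65.0196762084961), 76.57910919189453)
wrist [276.1869 199.4196] 5863 [0.1117 0.1225 0.1239] ((597.9307861328125, -139.82345581054688), (64.60813903808594, 64.10694122314453), 73.6606216430664)
top [264.0982 180.2786] 499 [0.1026 0.1202 0.1271] ((596.419921875, 36.50022888183594), (64.27777099609375, 67.4782485961914), 74.4809341430664)
top [213.1786 192.2214] 515 [0.0986 0.1197 0.1262] ((562.3564453125, 188.36181640625), (66.13824462890625, 64.88851928710938), 1.0415796041488647)
clk 25.1 err world cm [-3.7187 32.9687  0.3658] rotvec tool [-0.2845 -0.      0.002 ]
0 lin [-0.03 -1.27 -3.06] turn [-0.028 -0.     0.   ]
1 lin [-0.04 -1.18 -3.1 ] turn [-0.028 -0.     0.   ]
2 lin [-0.04 -1.1  -3.13] turn [-0.028 -0.     0.   ]
3 lin [-0.04 -1.01 -3.16] turn [-0.028 -0.     0.   ]
4 lin [-0.04 -0.92 -3.19] turn [-0.028 -0.     0.   ]
5 lin [-0.04 -0.82 -3.21] turn [-0.028 -0.     0.   ]
6 lin [-0.04 -0.73 -3.24] turn [-0.028 -0.     0.   ]
7 lin [-0.04 -0.64 -3.26] turn [-0.028 -0.     0.   ]
8 lin [-0.04 -0.55 -3.27] turn [-0.028 -0.     0.   ]
9 lin [-0.04 -0.45 -3.29] turn [-0.028 -0.     0.   ]
```

The right tin is back in its place at (0.598, −0.140). Returning to the left tin.

Request:
{"api": "arm_command", "payload": {"series": [{"linear": [0, -1.3, -3.1], "turn": [-0.028, 0, 0]}, {"linear": [0, -1.2, -3.1], "turn": [-0.028, 0, 0]}, {"linear": [0, -1.1, -3.1], "turn": [-0.028, 0, 0]}, {"linear": [0, -1.0, -3.2], "turn": [-0.028, 0, 0]}, {"linear": [0, -0.9, -3.2], "turn": [-0.028, 0, 0]}]}}

```text
clock: 25.6
tool_pos: [0.5794, 0.0259, 0.2011]
orientation: [[-0.002, 0.99, -0.139], [0.0, -0.139, -0.99], [-1.0, -0.002, 0.0]]
force: [0.9, -0.9, -0.3]
gripper_width: 0.0876
```

Request:
{"api": "arm_command", "payload": {"series": [{"linear": [0, -0.8, -3.2], "turn": [-0.028, 0, 0]}, {"linear": [0, -0.7, -3.2], "turn": [-0.028, 0, 0]}, {"linear": [0, -0.6, -3.3], "turn": [-0.028, 0, 0]}, {"linear": [0, -0.6, -3.3], "turn": [-0.028, 0, 0]}, {"linear": [0, -0.5, -3.3], "turn": [-0.028, 0, 0]}]}}

```text
clock: 26.1
tool_pos: [0.5613, 0.191, 0.201]
orientation: [[-0.002, 1.0, 0.0], [-0.001, 0.0, -1.0], [-1.0, -0.002, 0.001]]
force: [0.6, -0.8, 0.1]
gripper_width: 0.0875
```

Request:
{"api": "arm_command", "payload": {"series": [{"linear": [0, 0, 0], "turn": [0, 0, 0]}, {"linear": [0, 0, 0], "turn": [0, 0, 0]}, {"linear": [0, 0, 0], "turn": [0, 0, 0]}, {"linear": [0, 0, 0], "turn": [0, 0, 0]}]}}

```text
clock: 26.5
tool_pos: [0.5626, 0.1883, 0.202]
orientation: [[-0.001, 1.0, -0.003], [-0.001, -0.003, -1.0], [-1.0, -0.001, 0.001]]
force: [-0.1, -0.1, -0.2]
gripper_width: 0.0878
```

```bash
python3 look.py w7
```

```text
26.5 [0.5626 0.1883 0.202 ] yaw -0.18906979479033842 tilt [-1.     -0.0007  0.0009] F [-0.0795 -0.1256 -0.188 ] M [-0.0211 -0.0826  0.0414] w 0.0878475045589596
wrist [275.802  199.1809] 5919 [0.1118 0.1225 0.1239] ((560.7805786132812, 189.25820922851562), (63.95429611206055, 64.69515228271484), 0.18349801003932953)
wrist [311.9301 364.4474] 2977 [0.1122 0.1229 0.1241] ((596.1002197265625, 35.60038757324219), (52.775848388671875, 71.50401306152344), 82.15579223632812)
top [264.173  180.1891] 497 [0.1049 0.1207 0.1269] ((596.5745239257812, 36.34904861450195), (64.88947296142578, 68.96549224853516), 74.0642318725586)
top [323.3854 179.4118] 493 [0.1043 0.1208 0.1272] ((598.618408203125, -140.4409942626953), (63.96354675292969, 65.97708892822266), 73.58561706542969)
```

Request:
{"api": "arm_command", "payload": {"series": [{"linear": [1, -0.2, 0], "turn": [0, 0, 0]}, {"linear": [3, 0, 0], "turn": [0, 0, 0]}, {"linear": [4, 0, 0], "turn": [0, 0, 0]}, {"linear": [3.5, 0, 0], "turn": [0, 0, 0]}, {"linear": [2.0, 0, 0], "turn": [0, 0, 0]}]}}

```text
clock: 27.1
tool_pos: [0.5585, 0.1887, 0.0641]
orientation: [[-0.003, 1.0, -0.001], [-0.001, -0.001, -1.0], [-1.0, -0.003, 0.001]]
force: [0.5, -0.7, 0.5]
gripper_width: 0.0879
```

Request:
{"api": "arm_command", "payload": {"series": [{"linear": [0, 0, 0], "turn": [0, 0, 0]}, {"linear": [0, 0, 0], "turn": [0, 0, 0]}, {"linear": [0, 0, 0], "turn": [0, 0, 0]}]}}

```text
clock: 27.4
tool_pos: [0.5612, 0.1904, 0.0689]
orientation: [[0.002, 1.0, -0.001], [0.001, -0.001, -1.0], [-1.0, 0.002, -0.001]]
force: [-0.1, -0.1, 0.2]
gripper_width: 0.0879
```

Request:
{"api": "arm_command", "payload": {"series": [{"linear": [0, 0, 0], "turn": [0, 0, 0]}, {"linear": [0, 0, 0], "turn": [0, 0, 0]}, {"linear": [0, 0, 0], "turn": [0, 0, 0]}, {"linear": [0, 0, 0], "turn": [0, 0, 0]}, {"linear": [0, 0, 0], "turn": [0, 0, 0]}], "hand": 255}}

```text
clock: 27.9
tool_pos: [0.5608, 0.19, 0.0681]
orientation: [[0.001, 1.0, -0.001], [0.0, -0.001, -1.0], [-1.0, 0.001, -0.0]]
force: [1.3, -0.2, 4.9]
gripper_width: 0.064
```

Request:
{"api": "arm_command", "payload": {"series": [{"linear": [0, 0, 0], "turn": [0, 0, 0]}, {"linear": [0, 0, 0], "turn": [0, 0, 0]}, {"linear": [0, 0, 0], "turn": [0, 0, 0]}, {"linear": [0, 0, 0], "turn": [0, 0, 0]}, {"linear": [0, 0, 0], "turn": [0, 0, 0]}]}}

```text
clock: 28.4
tool_pos: [0.5608, 0.19, 0.0681]
orientation: [[0.001, 1.0, -0.001], [0.0, -0.001, -1.0], [-1.0, 0.001, -0.0]]
force: [0.9, -0.5, 5.4]
gripper_width: 0.0638
```

Request:
{"api": "arm_command", "payload": {"series": [{"linear": [-0.4, 0, 0], "turn": [0, 0, 0]}, {"linear": [-0.9, 0, 0], "turn": [0, 0, 0]}, {"linear": [-1.3, 0, 0], "turn": [0, 0, 0]}, {"linear": [-1.6, 0, 0], "turn": [0, 0, 0]}, {"linear": [-1.8, 0, 0], "turn": [0, 0, 0]}]}}

```text
clock: 28.9
tool_pos: [0.5602, 0.1901, 0.1289]
orientation: [[-0.0, 1.0, -0.001], [0.0, -0.001, -1.0], [-1.0, -0.0, -0.0]]
force: [0.5, 0.6, -3.6]
gripper_width: 0.0638
```

Request:
{"api": "arm_command", "payload": {"series": [{"linear": [-2, 0, 0], "turn": [0, 0, 0]}, {"linear": [-2, 0, 0], "turn": [0, 0, 0]}, {"linear": [-2, 0, 0], "turn": [0, 0, 0]}, {"linear": [-1.8, 0, 0], "turn": [0, 0, 0]}, {"linear": [-1.4, 0, 0], "turn": [0, 0, 0]}]}}

```text
clock: 29.4
tool_pos: [0.5605, 0.1904, 0.222]
orientation: [[0.002, 1.0, -0.001], [0.001, -0.001, -1.0], [-1.0, 0.002, -0.001]]
force: [-0.3, 0.8, -3.7]
gripper_width: 0.0639
```

Request:
{"api": "arm_command", "payload": {"series": [{"linear": [-0.8, 0, 0], "turn": [0, 0, 0]}, {"linear": [-0.3, 0, 0], "turn": [0, 0, 0]}, {"linear": [0, 0, 0], "turn": [0, 0, 0]}, {"linear": [0, 0, 0], "turn": [0, 0, 0]}, {"linear": [0, 0, 0], "turn": [0, 0, 0]}]}}

```text
clock: 29.9
tool_pos: [0.56, 0.1898, 0.2297]
orientation: [[-0.001, 1.0, -0.001], [-0.0, -0.001, -1.0], [-1.0, -0.001, 0.0]]
force: [0.2, -0.2, -3.7]
gripper_width: 0.0638
```

Request:
{"api": "arm_command", "payload": {"series": [{"linear": [0, 0, 0], "turn": [0, 0, 0]}, {"linear": [0, 0, 0], "turn": [0, 0, 0]}, {"linear": [0, 0, 0], "turn": [0, 0, 0]}, {"linear": [0, 0, 0], "turn": [0, 0, 0]}, {"linear": [0, 0, 0], "turn": [0, 0, 0]}]}}

```text
clock: 30.4
tool_pos: [0.5603, 0.19, 0.2305]
orientation: [[0.0, 1.0, -0.001], [-0.0, -0.001, -1.0], [-1.0, 0.0, 0.0]]
force: [0.2, 0.2, -4.4]
gripper_width: 0.0633
```

```bash
python3 weigh.py; python3 - <<'E'
from plant import bot
from h import *
p,d=bot.read_camera('scene')
cv2.imwrite('pics/s5.png',cv2.cvtColor(p,cv2.COLOR_RGB2BGR)[60:300,180:400].repeat(2,0).repeat(2,1))
p,d=bot.read_camera('top')
cv2.imwrite('pics/t5.png',cv2.cvtColor(p,cv2.COLOR_RGB2BGR))
P=cloud(d,bot.get_calibration('top'))
show(bot)
E
```

```text
F mean [ 0.0513 -0.0217 -4.0336] std [0.4562 0.5972 0.4441] sem [0.0931 0.1219 0.0907]
T [ -0.0009 -55.2913  -8.0783 -31.0099  -0.0464  -0.0287   0.0001] [0.0012 0.0092 0.001  0.0024 0.0001 0.0002 0.    ]
31.6 [0.5603 0.19   0.2305] yaw -0.05765356424198586 tilt [-1.  0.  0.] F [-0.4542  0.2767 -3.7017] M [-0.0366 -0.0608  0.036 ] w 0.06355538889287668
31.7 [0.5603 0.19   0.2305] yaw -0.057013453184493974 tilt [-1.  0.  0.] F [ 0.1692  0.2942 -3.6512] M [-0.0463 -0.0463  0.0096] w 0.06410560341982335
```

View pics/s5.png

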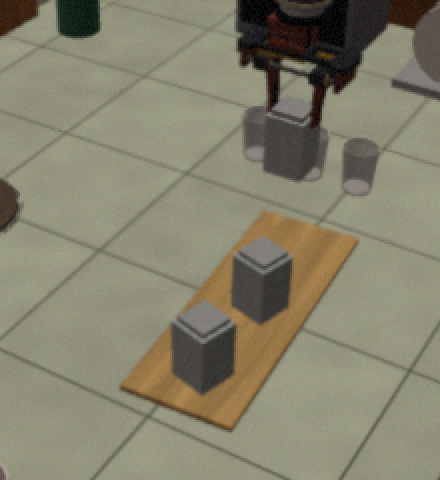

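View pics/t5.png

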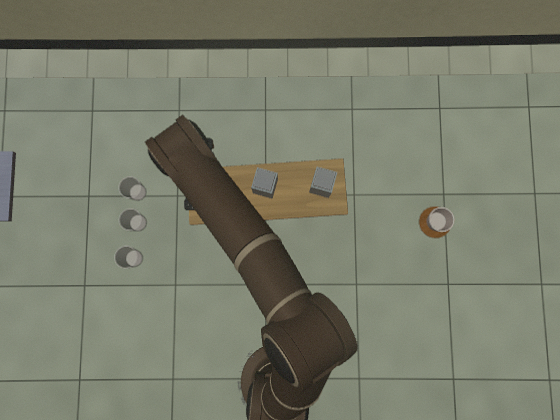

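The left tin hangs upright and still, about 16 cm above the board. The other two stand at (264,181) and (323,181) as before. The cups and teacup haven't moved. Handing in.

```bash
python3 -c "
from plant import bot
bot.job_done()"
```

```text
the job is handed in; nothing more can be done
```

I lifted each tin clear of the board in turn, left to right, and set it back where it stood. The left tin is the heaviest, and I finished by holding it up; the job is handed in at about 32 s of the 72 s allowed.

| Tin | Averaged downward force | Approx. mass |
|---|---|---|
| Left | 4.0 N (4.0 N again on the final lift) | 0.41 kg |
| Middle | 1.65 N | 0.17 kg |
| Right | 2.85 N | 0.29 kg |

The empty gripper read 0.08 N. The left tin's margin over the right is about 1.2 N (0.12 kg), which is close to the smallest difference you stated. The averaging error is only about 0.1 N per reading, so the ranking is safe.

**Last checks:**
- **Held tin:** it is upright and still, with its underside about 16 cm above the board.
- **Other two tins:** their measured positions after set-down agreed with the starting ones to within 1–2 mm. In the last pictures they stand in the same places.
- **Teacup and clear cups:** they look untouched in the last pictures.

No check failed. The individual force readings were noisy (about 0.5 N), and setting tins down briefly pressed the board with up to 11 N.

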